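Find the socket for the sculpture's hold-down nut

TASK

Find the socket that fits the hold-down nut that stands alone at the end of the long strap, on the side of the jig plate away from the wire sculpture, by trying the sockets from the tray on it, and stand any that does not fit back upright on the tray. Finish holding: with the right socket fully down over the nut, mouth on the strap, keep it gripped and do not let go. Do not touch the sculpture, and leave the hammer, the wire brush and the jar where they are.

Things in the scene. Friction and masses are not known exactly. Their poses are not given: they have to be found in the camera images.
- job_nut (a point): axis of the hold-down nut where it meets the flat strap face it sits on, 22 mm above the table; z up. Fixed hex nut, flats facing along this x and every 60 degrees from it, 24, 30 or 36 mm across flats (changes from run to run, not told), 16 mm tall, bevelled top; a 14 mm round stud sticks up through it to 22 mm. The fitting socket goes down until its mouth is on this face
- collar_top (a point): same axis, 10 mm higher: top of the fixed guard ring round the hold-down nut, which leaves 2 mm of room all round for the socket that fits. A socket too large stops on this ring, mouth 10 mm above the strap; one too small stops on the nut, mouth 13 to 16 mm above the strap
- jig: fixed steel jig plate 300 x 240 mm, 12 mm thick, carrying a 10 mm strap; origin on the table under the hold-down nut, x towards the sculpture's post (180 mm away), z up. The two other sizes of nut, with rings, are parked on its far end, 190 mm along x and 80 mm to either side: not the job
- socket_small: small steel socket with adapter, 0.3 kg, standing mouth down on the tray; 80 mm tall. Origin: centre of its mouth (underside), z up. 0-34 mm: hexagon 34.5 mm across flats with a hex bore 26.5 mm across flats, 27 mm deep; 34-80 mm: solid hex shank 24 mm across flats, to grip. All flats face along its own x and every 60 degrees from it
- socket_medium: medium steel socket with adapter, 0.3 kg, standing mouth down on the tray; 80 mm tall. Origin: centre of its mouth (underside), z up. 0-34 mm: hexagon 41.5 mm across flats with a hex bore 32.5 mm across flats, 27 mm deep; 34-80 mm: solid hex shank 24 mm across flats, to grip. All flats face along its own x and every 60 degrees from it
- socket_large: large steel socket with adapter, 0.3 kg, standing mouth down on the tray; 80 mm tall. Origin: centre of its mouth (underside), z up. 0-34 mm: hexagon 48.5 mm across flats with a hex bore 38.5 mm across flats, 27 mm deep; 34-80 mm: solid hex shank 24 mm across flats, to grip. All flats face along its own x and every 60 degrees from it
- tray: black low tray, fixed, 110 mm (its x) by 300 mm (its y), floor 4 mm thick, rim 10 mm high; origin: centre of the underside, on the table, z up. The three sockets stand in a row along its y, about 95 mm apart, in any order
- sculpture: wire sculpture, a head of bent rod on a post, fixed on the jig; origin: centre of its 60 mm square foot, z up; 195 mm tall, within 70 mm of its axis
- chipping_hammer: bystander: hammer 260 mm long lying on the table beyond the work, along its own x axis, handle to -x; origin near its middle
- wire_brush: bystander: brush 200 mm long lying on the table between robot and tray, along its own x axis, handle to -x; origin near its middle
- gel_jar: bystander: grey jar, 64 mm across and 60 mm tall; origin: centre of its underside
Not all that is in view belongs to the job. Leave any green look-alike of the socket_small alone. What is shaped like the socket_large but yellow is not meant.

How it is judged:
By the outcome, as a careful person would: the job done as asked, in the order asked, and still so for the second after the job is handed in, while the arm keeps its last pose, push and grip.
It also fails if it takes over 67 s, if anything falls off the work surface, if the arm or the gripper's body presses on something with over 40 N, if the wrist force passes 120 N, or if a joint passes its speed limit or range.

ROBOT

A 6-joint arm with a two-finger parallel gripper is mounted at the origin on the work surface. World frame = base frame: x ahead of the robot, y to its left, z up, the work surface at z = 0. Lengths are in mm, angles in rad, forces in N, time in s.
With the tool pointing down it reaches from about 300 to 775 mm from the base axis. Payload 14.6 kg.
Tool frame: the origin (TCP) lies midway between the tips of the shut fingers; the grasp point (between the pads) lies 19 mm behind it (manip.grip_depth is the distance from the TCP to the grasp point, in mm); x points along the fingers, y is the direction in which the jaws open and shut, and the axes are right-handed (so a half turn about x gives the same grasp; the last joint's range is limited). The gripper opens to 94 mm and grips with 3 to 60 N. Pads are 16 mm wide; open, the fingers measure 119 mm over their backs; the gripper's body (75 mm by 177 mm) begins 78 mm behind the grasp point.
Start: joints at [1.14, 0.3, 1.521, -0, 1.321, -0.067], TCP at [195.702, 513.994, 205.446] pointing down, gripper open.
Joint ranges: [-3.03, 3.03], [-0.79, 2.21], [0.23, 2.52], [-1.04, 4.18], [0, 3.07], [-2.55, 2.55]. Speed limits (rad/s): [2.22, 2.22, 2.57, 3.14, 3.14, 3.14].

INTERFACE

Orientations are given as [roll, pitch, yaw] about the fixed x, y, z axes, in that order (R = Rz(yaw) Ry(pitch) Rx(roll)).
In Python, from cell import readout, cams, ticket, manip gives the robot as it stands. The module is installed in compiled form; this text tells all that it offers.
- The arm moves only by the tool apply_moves, never from a script. Its argument "plan" is one flat list of numbers, 7 for each row, row after row: the turn, a rotation vector about the tool's x, y, z in rad, then the shift along the tool's x, y, z in m, then the opening in per cent of the stroke, from 0 (shut) to 100 (fully open). In form: [wx, wy, wz, x, y, z, fingers, wx, wy, wz, x, y, z, fingers, ...]. A call has 1 to 5 rows; each row shifts and turns the commanded pose from where the row before left it, along the tool's axes as they then stand; what a row does not reach is not made up. A row lasts 1/8 s, in which the tool goes at most 62.5 mm and 10.7 degrees, less where a joint would pass 70% of its speed; a pose out of reach is approached as far as the arm can. A call with a gripper value outside its range is refused whole. The fingers move at their own pace and stop on an object; "force" is the grip in N (left out, the last holds). Time passes only in rows, so rows that do not move let the fingers close. It gives the time, the measured TCP pose, the force and the opening at its end, in the units of the state.
- readout.read_state(): the state, without advancing time (a new reading comes with each control period).
- cams.camera(name): name is "side" or "top" or "wrist"; returns a dict with "image" (384x512x3 uint8, red, green, blue), "fovy" (degrees; the focal length in pixels is half the picture's height over the tangent of half this angle, whatever the lens; pixels are square), "cx", "cy" (the principal point, pixels), "position" and "orientation" of the camera in the world; the wrist camera has in their place "T_tool_cam" (4x4, takes a point from camera to tool coordinates, whose origin is the TCP and whose axes are the tool frame's). Camera axes: x right, y down, z forward; pixel columns grow to the right and rows downward; lengths in mm; the calibration is good to about 2 mm. The wrist camera is an equidistant fisheye: a pixel r from the principal point sees the ray r / f radians off the axis. A picture is of the moment at which its call begins: read the wrist's pose just before it. There is no depth.
- ticket.sign_off(): hands the job in, once; it reports no verdict.
The state is a dict: "clock": time; "joints": joint angles; "qd": joint speeds; "effort": joint torques, N m; "eef_pos": TCP position; "eef_rot": TCP orientation; "wrist_force": force on the tool from outside, world axes, zero at the start; "moment": the same for the moment, N m; "finger_gap": finger opening in mm.
Only numpy, scipy, OpenCV 4.12 (cv2) and the standard library are available. Lean on these libraries where they do the work, as an engineer would, in place of code of your own. Each camera call takes 0.05 s, during which the arm holds its last target.

## Working session

There is one attempt and no reset: what is moved stays moved. The work goes in short steps, Python scripts to look and compute and a tool call to move; the robot and the scene stay as the last step left them, time stands still between calls to the robot, and variables do not carry over. Pictures are saved under pics/ and viewed, and the job is handed in when it is done.

Besides the shell and the picture viewer there is one more tool, called after ">>>" as name(argument=value, ...) on one line, values as JSON. apply_moves: Moves the arm, as the interface text tells. Its arguments: {"type":"object","properties":{"plan":{"type":"array","items":{"type":"number"}},"force":{"type":"number"}},"required":["plan"]}

```bash
mkdir -p pics
cat > h.py <<'E'
import numpy as np,cv2
from cell import readout,cams,ticket,manip
def snap(n,tag):
    s=readout.read_state(); c=cams.camera(n); cv2.imwrite(f'pics/{tag}.png',c['image'][:,:,::-1]); 
    d={k:v for k,v in c.items() if k!='image'}; d['state']=s; np.save(f'pics/{tag}.npy',d,allow_pickle=True); return c,s
E
python3 - <<'E'
from h import *
s=readout.read_state();print(s, manip.grip_depth)
for n in ['side','top','wrist']:
    c,s=snap(n,n+'0'); print({k:v for k,v in c.items() if k!='image'})
E
```

```text
{'clock': 0.0, 'joints': array([ 1.14040039e+00,  3.00456369e-01,  1.52160049e+00, -7.34308092e-06,
        1.32069608e+00, -6.66158689e-02]), 'qd': array([ 3.43796008e-04,  1.95701323e-03,  2.35479540e-05,  2.58012110e-04,
       -1.54130991e-04, -7.89824192e-04]), 'effort': array([ 1.56479786e-03, -5.31807089e+01, -3.52749074e+01,  7.09227752e-02,
        2.42579577e-02, -6.85188456e-05]), 'eef_pos': array([195.5949329 , 513.75628107, 204.88620331]), 'eef_rot': array([-1.63128227,  1.56963603, -1.99506051]), 'wrist_force': array([ 0.20186583,  0.06613205, -0.7745031 ]), 'moment': array([ 0.03166403,  0.04005057, -0.03215154]), 'finger_gap': 94.27704103673898} 18.8
{'fovy': 57.85034714928566, 'cx': 255.5298032084375, 'cy': 192.3867565252113, 'position': array([410.32833712, 632.0141926 , 478.63532418]), 'orientation': array([-2.12687803e+00, -6.81138692e-04, -2.96001571e+00])}
{'fovy': 57.26185922594634, 'cx': 248.15293417256947, 'cy': 190.23904040231474, 'position': array([463.46762362, -13.29313336, 980.00467854]), 'orientation': array([-3.07017222,  0.00875418, -1.55640492])}
{'fovy': 65.70646984690485, 'cx': 252.79246808992326, 'cy': 190.14205891685617, 'T_tool_cam': array([[-9.86880268e-04, -2.33597179e-01,  9.72332959e-01,
        -1.79937146e+02],
       [ 9.99999497e-01, -4.02469626e-04,  9.18269811e-04,
         5.87084443e-01],
       [ 1.76829245e-04,  9.72333377e-01,  2.33597459e-01,
        -6.59021508e+01],
       [ 0.00000000e+00,  0.00000000e+00,  0.00000000e+00,
         1.00000000e+00]])}
```

View pics/top0.png

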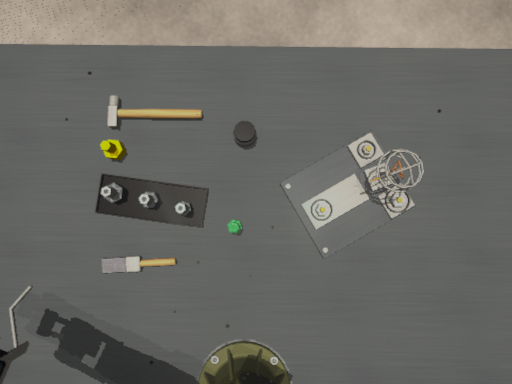

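View pics/side0.png

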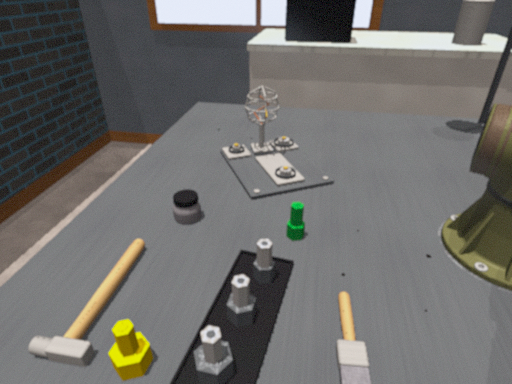

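View pics/wrist0.png

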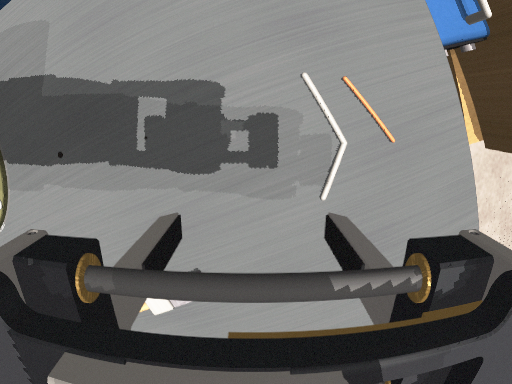

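Top view: the tray sockets are at about (112,192), (148,200) and (183,208). The green look-alike is at (235,227) and the yellow one at (112,149). Neither of those is on the tray, so neither is meant. There are three nuts, at (321,210), (367,150) and (397,201). The one at (321,210) is alone on the strap end away from the sculpture at (400,170). I'll confirm this in an enlarged crop.

```bash
cat >> h.py <<'E'
from scipy.spatial.transform import Rotation as R
def cal(tag): return np.load(f'pics/{tag}.npy',allow_pickle=True).item()
def toolT(s):
    T=np.eye(4);T[:3,:3]=R.from_euler('xyz',s['eef_rot']).as_matrix();T[:3,3]=s['eef_pos'];return T
def campose(d):
    if 'T_tool_cam' in d: return toolT(d['state'])@d['T_tool_cam']
    T=np.eye(4);T[:3,:3]=R.from_euler('xyz',d['orientation']).as_matrix();T[:3,3]=d['position'];return T
def foc(d): return 192/np.tan(np.radians(d['fovy'])/2)
def ray(d,u,v):
    T=campose(d);f=foc(d);x=np.array([u-d['cx'],v-d['cy']],float)
    if 'T_tool_cam' in d:
        r=np.linalg.norm(x);t=r/f;a=np.r_[np.sin(t)*x/max(r,1e-9),np.cos(t)]
    else: a=np.r_[x/f,1]
    return T[:3,3],T[:3,:3]@a
def onz(d,u,v,z):
    o,r=ray(d,u,v);return o+r*(z-o[2])/r[2]
def proj(d,P):
    T=campose(d);p=T[:3,:3].T@(np.asarray(P,float)-T[:3,3]);f=foc(d)
    if 'T_tool_cam' in d:
        r=np.hypot(p[0],p[1]);t=np.arctan2(r,p[2]);q=p[:2]/max(r,1e-9)*t*f
    else: q=p[:2]/p[2]*f
    return q+[d['cx'],d['cy']]
E
python3 - <<'E'
from h import *
d=cal('top0');im=cv2.imread('pics/top0.png')
for n,(u,v,z) in dict(L=(112,192,60),M=(148,200,60),S=(183,208,60),job=(321,210,38),p1=(367,150,38),p2=(397,201,38),green=(235,227,40),base=(245,380,0)).items(): print(n,onz(d,u,v,z).round(1))
a=cv2.resize(im[130:260,270:430],None,fx=5,fy=5,interpolation=cv2.INTER_CUBIC)[:600,:800]
cv2.imwrite('pics/c1.png',a)
b=cv2.resize(im[125:245,85:245],None,fx=5,fy=5,interpolation=cv2.INTER_CUBIC)
cv2.imwrite('pics/c2.png',b)
E
```

```text
L [519.6 353.8  60. ]
M [499.9 258.1  60. ]
S [480.2 165.6  60. ]
job [ 480.5 -199.3   38. ]
p1 [ 644.  -323.3   38. ]
p2 [ 507.4 -401.8   38. ]
green [432.1  29.5  40. ]
base [21.6 -2.6  0. ]
```

View pics/c1.png

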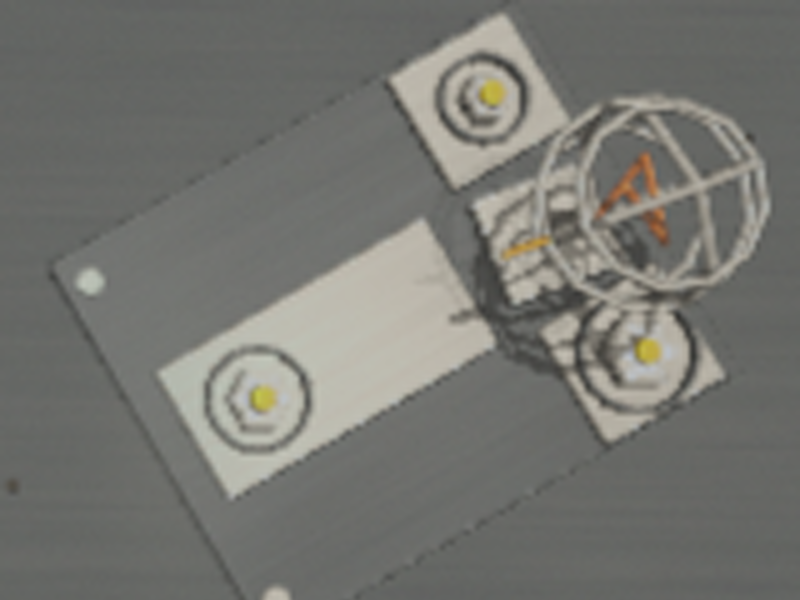

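View pics/c2.png

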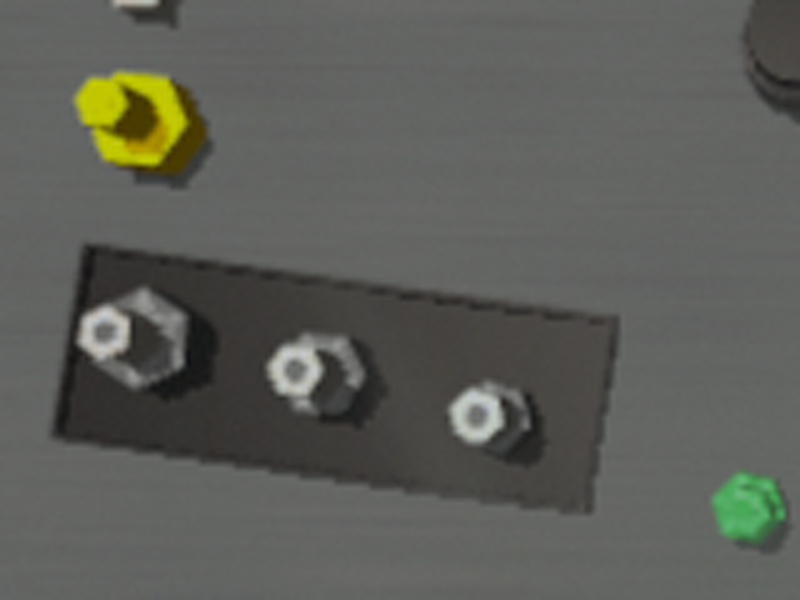

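```bash
cat >> h.py <<'E'
def yaw(s):
    y=toolT(s)[:3,1];return np.arctan2(y[1],y[0])
def go(P,a=None):
    s=readout.read_state();T=toolT(s);d=np.array(P)-s['eef_pos']
    ya=yaw(s);da=0 if a is None else (a-ya)
    print('clock',s['clock'].round(2),'pos',s['eef_pos'].round(1),'yaw',np.degrees(ya).round(2),'down',T[:3,0].round(4),'j',s['joints'].round(2),'F',s['wrist_force'].round(1),'gap',round(s['finger_gap'],1))
    print('d world',d.round(1),'tool shift mm',(T[:3,:3].T@d).round(1),'wx total',round(-da,4))
E
python3 - <<'E'
from h import *
d=cal('top0')
p=[onz(d,85+u/5,125+v/5,84) for u,v in((105,332),(297,370),(478,416))]
print(p)
for q in((257,398),):print(onz(d,270+q[0]/5,130+q[1]/5,34))
go(p[1])
print(toolT(readout.read_state()))
E
```

```text
[array([519.45545827, 359.70828878,  84.        ]), array([501.35117556, 260.35856309,  84.        ]), array([479.18336728, 167.00988489,  84.        ])]
[ 481.68655342 -201.17465876   34.        ]Traceback (most recent call last):
  File "<stdin>", line 6, in <module>
  File "h.py", line 33, in go
    print('clock',s['clock'].round(2),'pos',s['eef_pos'].round(1),'yaw',np.degrees(ya).round(2),'down',T[:3,0].round(4),'j',s['joints'].round(2),'F',s['wrist_force'].round(1),'gap',round(s['finger_gap'],1))
                  ^^^^^^^^^^^^^^^^
AttributeError: 'float' object has no attribute 'round'
```

```bash
sed -i "s/s\['clock'\].round(2)/round(s['clock'],2)/" h.py
python3 - <<'E'
from h import *
go([501,260,205])
print(toolT(readout.read_state()).round(3))
E
```

```text
clock 0.15 pos [195.6 513.8 205. ] yaw 69.16 down [-4.e-04 -8.e-04 -1.e+00] j [ 1.14  0.3   1.52  0.    1.32 -0.07] F [-0.9  0.8 -0.5] gap 93.8
d world [ 305.4 -253.8   -0. ] tool shift mm [ 1.000e-01 -1.286e+02  3.757e+02] wx total 0
[[-0.00000e+00  3.56000e-01  9.35000e-01  1.95636e+02]
 [-1.00000e-03  9.35000e-01 -3.56000e-01  5.13831e+02]
 [-1.00000e+00 -1.00000e-03 -0.00000e+00  2.05027e+02]
 [ 0.00000e+00  0.00000e+00  0.00000e+00  1.00000e+00]]
```

>>> apply_moves(plan=[0,0,0,0,-0.016,0.047,100,0,0,0,0,-0.016,0.047,100,0,0,0,0,-0.016,0.047,100,0,0,0,0,-0.016,0.047,100])

```text
clock: 0.65
eef_pos: [349.6, 386.1, 205.3]
eef_rot: [-2.083, 1.571, -2.446]
wrist_force: [0.4, -0.4, -1.1]
finger_gap: 93.7
```

>>> apply_moves(plan=[0,0,0,0,-0.016,0.047,100,0,0,0,0,-0.016,0.047,100,0,0,0,0,-0.016,0.047,100,0,0,0,0,-0.016,0.047,100,0,0,0,0,0,0,60])

```text
clock: 1.27
eef_pos: [503.2, 258.5, 204.8]
eef_rot: [-2.107, 1.57, -2.474]
wrist_force: [-0.2, 0.6, 0.0]
finger_gap: 87.1
```

Run:
```python
from h import *
c,s=snap('wrist','w1')
go([501,260,205])
```

```text
clock 1.32 pos [502.  259.7 204.9] yaw 69.03 down [-9.e-04 -3.e-04 -1.e+00] j [ 0.41  0.33  1.48  0.    1.33 -0.79] F [ 0.1 -0.2 -0.3] gap 83.2
d world [-1.   0.3  0.1] tool shift mm [-0.1 -0.1 -1. ] wx total 0
```

View pics/w1.png

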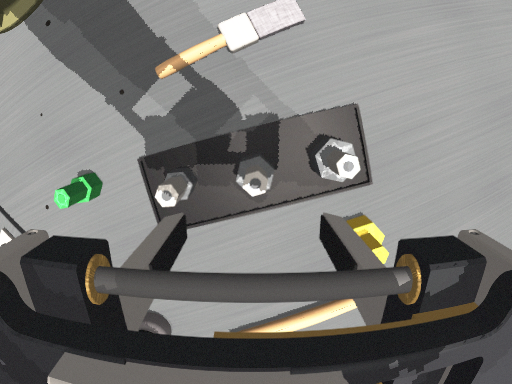

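Run:
```python
from h import *
im=cv2.imread('pics/w1.png')
cv2.imwrite('pics/c3.png',cv2.resize(im[140:215,140:240+130],None,fx=3.4,fy=3.4*1,interpolation=cv2.INTER_CUBIC))
cv2.imwrite('pics/c4.png',cv2.resize(im[145:215,220:290],None,fx=8,fy=8,interpolation=cv2.INTER_CUBIC))
```

```text
(no output)
```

View pics/c4.png

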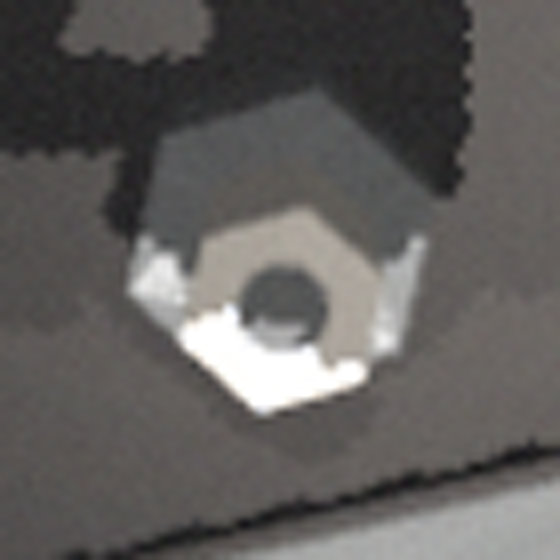

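Run:
```python
from h import *
d=cal('w1')
q=np.array([(300,208),(385,265),(368,368),(262,410),(180,325),(200,240)])/8+[220-.5+.06,145-.5+.06]
P=np.array([onz(d,u,v,84)[:2] for u,v in q]);c=P.mean(0)
a=np.degrees(np.arctan2(*(P-c).T[::-1]))
print(c,a.round(1),np.linalg.norm(P-c,axis=1).round(1))
z=np.exp(6j*np.radians(a)).mean();print('corner ang mod60',np.degrees(np.angle(z))/6,'flat normal +30')
# socket body big hex corners at z=38 from picture
q=np.array([(318,88),(433,195),(392,358),(262,413),(128,285),(160,140)])/8+[219.5,144.5]
P=np.array([onz(d,u,v,38)[:2] for u,v in q]);print(P.mean(0))
```

```text
[502.43963361 261.91751757] [ 148.8   89.8   31.2  -31.6  -98.8 -149.1] [12.7 14.1 14.1 14.5 13.6 13.5]
corner ang mod60 28.501879778588236 flat normal +30
[503.70029505 261.66011615]
```

Crop: the medium socket's top hexagon is centred at about (255,182) in the wrist view. That gives world (502.4, 261.9), with flat normals at 58.5° mod 60. The job nut's ring is mid-sized of the three, so I'll try the medium socket first.

Run:
```python
from h import *
go([502.4,261.9,205],np.radians(58.5))
```

```text
clock 1.32 pos [502.  259.7 204.9] yaw 69.03 down [-9.e-04 -3.e-04 -1.e+00] j [ 0.41  0.33  1.48  0.    1.33 -0.79] F [ 0.1 -0.2 -0.3] gap 83.2
d world [0.4 2.2 0.1] tool shift mm [-0.1  2.2 -0.4] wx total 0.1838
```

>>> apply_moves(plan=[0.183,0,0,0,0.0022,-0.0004,50,0,0,0,0.04,0,0,50,0,0,0,0.03,0,0,50,0,0,0,0,0,0,50])

```text
clock: 1.82
eef_pos: [500.3, 263.2, 133.8]
eef_rot: [-2.208, 1.567, -2.753]
wrist_force: [-0.4, 0.1, -0.3]
finger_gap: 47.4
```

Run:
```python
from h import *
c,s=snap('wrist','w2')
go([502.4,261.9,47],np.radians(58.5))
im=cv2.imread('pics/w2.png')
d=cal('w2')
for P in ([502.4,261.9,84],):
    u=proj(d,P);print(u); cv2.circle(im,tuple(np.int32(u.round())),1,(0,0,255),-1)
cv2.imwrite('pics/c5.png',cv2.resize(im[150:250,190:320],None,fx=6,fy=6,interpolation=cv2.INTER_CUBIC))
```

```text
clock 1.88 pos [501.2 263.5 135.7] yaw 58.73 down [-9.e-04 -3.e-04 -1.e+00] j [ 0.42  0.4   1.55  0.    1.19 -0.61] F [ 0.5  0.2 -0.3] gap 47.3
d world [  1.2  -1.6 -88.7] tool shift mm [88.7 -0.7  1.9] wx total 0.0041
[251.63417508 206.43759834]
```

View pics/c5.png

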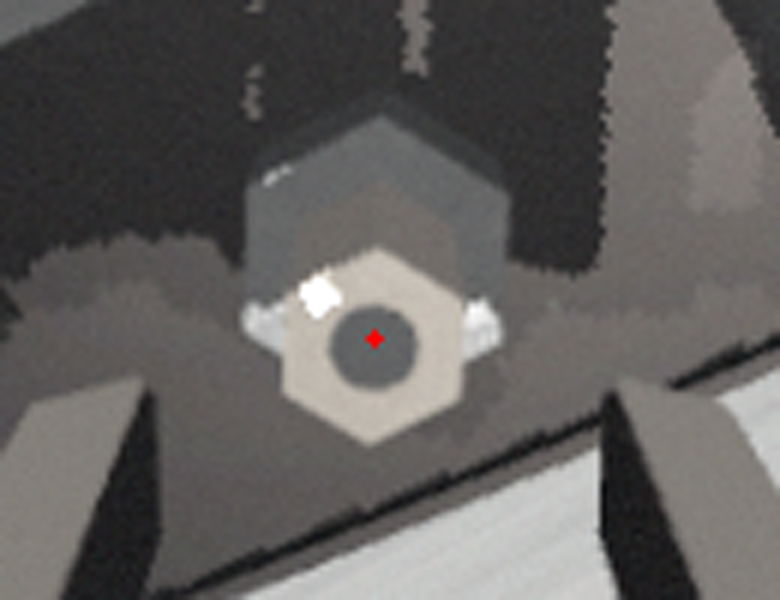

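```bash
cat >> h.py <<'E'
def rel(tag,u,v,depth):
    """tool-frame point seen at pixel, at tool x=depth (mm ahead of TCP)"""
    d=cal(tag);T=d['T_tool_cam'];f=foc(d);x=np.array([u-d['cx'],v-d['cy']]);r=np.linalg.norm(x);t=r/f
    a=T[:3,:3]@np.r_[np.sin(t)*x/r,np.cos(t)];o=T[:3,3];return o+a*(depth-o[0])/a[0]
E
python3 - <<'E'
from h import *
print(rel('w2',190+373/6-.4,150+347/6-.4,51))
print(rel('w1',220+285/8-.4,145+305/8-.4,121))
s=[readout.read_state()['eef_pos'] for _ in range(3)];print(s)
E
```

```text
[51.          0.2111989   3.82735345]
[121.           3.3957947   -1.50122267]
[array([501.24156528, 263.46790443, 135.65430287]), array([501.24156528, 263.46790443, 135.65430287]), array([501.24156528, 263.46790443, 135.65430287])]
```

>>> apply_moves(plan=[0,0,0,0,0,0,50,0,0,0,0,0,0,50])

```text
clock: 2.12
eef_pos: [502.3, 263.1, 136.7]
eef_rot: [0.986, 1.569, 0.439]
wrist_force: [0.1, 0.1, 1.0]
finger_gap: 47.2
```

```bash
cat >> h.py <<'E'
def crop(tag,x0,x1,y0,y1,k,out):
    im=cv2.imread(f'pics/{tag}.png');cv2.imwrite(f'pics/{out}.png',cv2.resize(im[y0:y1,x0:x1],None,fx=k,fy=k,interpolation=cv2.INTER_CUBIC))
E
python3 - <<'E'
from h import *
c,s=snap('wrist','w3');go([502.4,261.9,47],np.radians(58.5))
crop('w3',190,320,150,250,6,'c6')
E
```

```text
clock 2.17 pos [502.2 263.  136.4] yaw 58.67 down [ 1.3e-03  6.0e-04 -1.0e+00] j [ 0.42  0.4   1.55  0.    1.19 -0.61] F [-0.1  0.9 -0. ] gap 46.8
d world [  0.2  -1.1 -89.4] tool shift mm [89.4 -1.   0.6] wx total 0.003
```

View pics/c6.png

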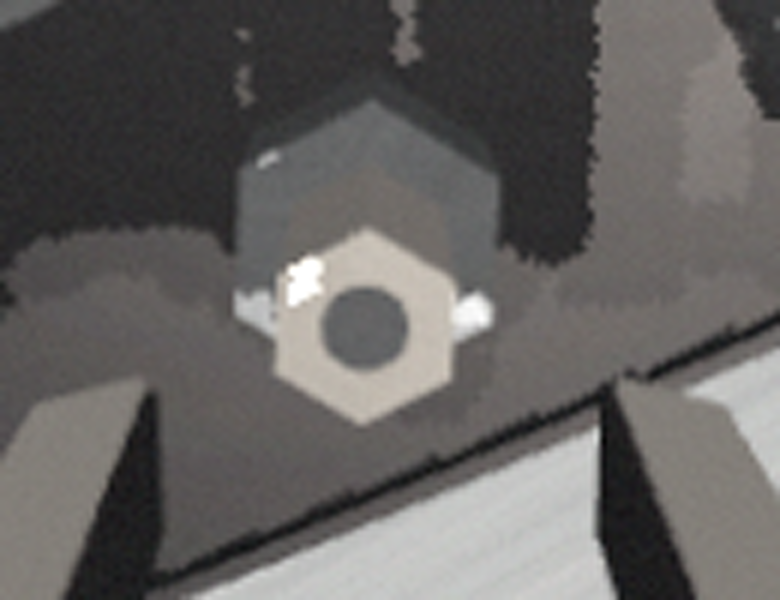

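Run:
```python
from h import *
r=rel('w3',190+365/6-.4,150+327/6-.4,51.5);print(r)
s=cal('w3')['state'];T=toolT(s);print(T@np.r_[r,1])
```

```text
[51.5        -0.86284433  1.1548076 ]
[502.89598191 261.81935939  85.19847758   1.        ]
```

>>> apply_moves(plan=[0,0,0,0.035,-0.0009,0.0011,50,0,0,0,0.034,0,0,50,0,0,0,0.02,0,0,50,0,0,0,0,0,0,50,0,0,0,0,0,0,50])

```text
clock: 2.8
eef_pos: [503.0, 261.7, 47.7]
eef_rot: [0.952, 1.569, 0.406]
wrist_force: [0.3, 0.0, 0.3]
finger_gap: 46.7
```

>>> apply_moves(plan=[0,0,0,0,0,0,20,0,0,0,0,0,0,10,0,0,0,0,0,0,10,0,0,0,0,0,0,10], force=40)

```text
clock: 3.3
eef_pos: [502.6, 261.4, 46.8]
eef_rot: [0.732, 1.57, 0.185]
wrist_force: [-1.9, -1.4, 4.0]
finger_gap: 23.9
```

Run:
```python
from h import *
go([502.4,261.9,47],np.radians(58.5))
```

```text
clock 3.3 pos [502.6 261.4  46.8] yaw 58.67 down [ 5.e-04  1.e-04 -1.e+00] j [ 0.42  0.51  1.62 -0.    1.01 -0.61] F [-1.9 -1.4  4. ] gap 23.9
d world [-0.2  0.5  0.2] tool shift mm [-0.2  0.3 -0.4] wx total 0.003
```

>>> apply_moves(plan=[0,0,0,-0.02,0,0,10,0,0,0,-0.043,0,0,10,0,0,0,-0.045,0,0,10,0,0,0,-0.045,0,0,10])

```text
clock: 3.8
eef_pos: [502.0, 261.3, 200.4]
eef_rot: [-2.188, 1.57, -2.735]
wrist_force: [0.2, -0.3, -3.8]
finger_gap: 23.7
```

Run:
```python
from h import *
go([516,-221,200],np.radians(60))
```

```text
clock 3.8 pos [502.  261.3 200.4] yaw 58.67 down [-1.e-03 -4.e-04 -1.e+00] j [ 0.42  0.34  1.48  0.    1.32 -0.61] F [ 0.2 -0.3 -3.8] gap 23.7
d world [ 1.400e+01 -4.823e+02 -4.000e-01] tool shift mm [   0.6 -404.7  262.7] wx total -0.0232
```

>>> apply_moves(plan=[0,0,0,0,-0.0404,0.0263,10,0,0,0,0,-0.0404,0.0263,10,0,0,0,0,-0.0404,0.0263,10,0,0,0,0,-0.0404,0.0263,10,0,0,0,0,-0.0404,0.0263,10])

```text
clock: 4.42
eef_pos: [509.3, 19.0, 199.1]
eef_rot: [-2.66, 1.57, 3.076]
wrist_force: [0.4, 0.5, -3.4]
finger_gap: 23.6
```

>>> apply_moves(plan=[0,0,0,0,-0.0404,0.0263,10,0,0,0,0,-0.0404,0.0263,10,0,0,0,0,-0.0404,0.0263,10,0,0,0,0,-0.0404,0.0263,10,0,0,0,0,-0.0404,0.0263,10])

```text
clock: 5.05
eef_pos: [516.6, -221.9, 199.0]
eef_rot: [3.135, 1.57, 2.588]
wrist_force: [1.1, 1.1, -2.5]
finger_gap: 23.8
```

>>> apply_moves(plan=[-0.023,0,0,0,0,0,10,0,0,0,0,0,0,10,0,0,0,0,0,0,10,0,0,0,0,0,0,10])

```text
clock: 5.55
eef_pos: [517.1, -219.6, 199.5]
eef_rot: [0.776, 1.571, 0.253]
wrist_force: [-0.4, 0.3, -3.1]
finger_gap: 23.8
```

Run:
```python
from h import *
c,s=snap('wrist','w4');go([516,-221,200],np.radians(60))
crop('w4',180,330,80,230,4,'c7')
```

```text
clock 5.6 pos [ 517.2 -219.7  199.6] yaw 60.04 down [ 1.e-04 -0.e+00 -1.e+00] j [-0.47  0.33  1.49  0.    1.32 -1.51] F [-0.8 -0.6 -3.4] gap 23.9
d world [-1.2 -1.3  0.4] tool shift mm [-0.4 -1.7 -0.4] wx total 0.0007
```

View pics/w4.png

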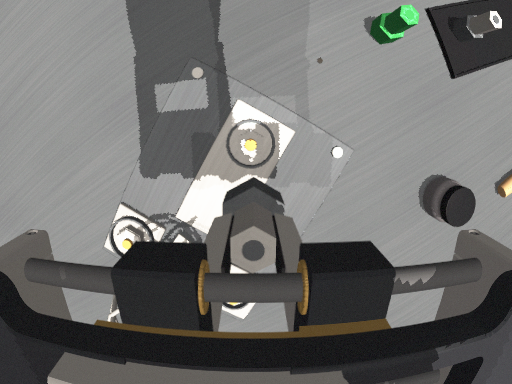

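View pics/c7.png

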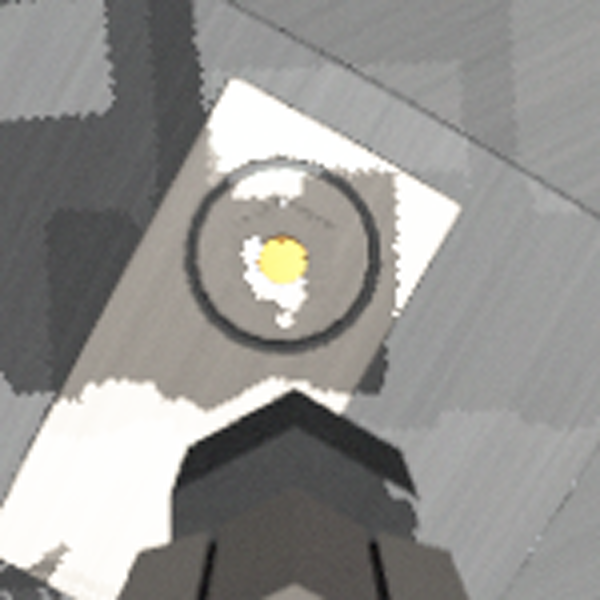

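Run:
```python
from h import *
d=cal('w4')
def P(u,v,z,c=1):
    if c:u,v=180+u/4-.4,80+v/4-.4
    return onz(d,u,v,z)[:2]
def ang(a,b): v=b-a;return np.degrees(np.arctan2(v[1],v[0])).round(2),np.linalg.norm(v).round(1)
print('strap end',ang(P(232,80,22),P(460,208,22)))
print('strap left',ang(P(205,130,22),P(5,500,22)))
print('plate end',ang(P(190,58,12,0),P(353,150,12,0)))
print('strap right',ang(P(460,208,22),P(350,413,22)))
r=P(283.5,255,32);t=P(282,259,44);print('ring',r,'stud',t)
print(rel('w4',180+283.5/4-.4,80+255/4-.4,199.6-32),rel('w4',180+282/4-.4,80+259/4-.4,199.6-44))
# hough refine: stud yellow
im=cv2.imread('pics/w4.png');h=cv2.cvtColor(im,cv2.COLOR_BGR2HSV)
m=((h[...,0]>18)&(h[...,0]<35)&(h[...,1]>90)).astype(np.uint8);m[:, :225]=0;m[:,275:]=0;m[165:]=0;m[:120]=0
ys,xs=np.nonzero(m);print('yellow',xs.mean(),ys.mean(),len(xs)); print(rel('w4',xs.mean(),ys.mean(),199.6-44))
```

```text
strap end (np.float64(30.87), np.float64(78.3))
strap left (np.float64(-59.82), np.float64(132.1))
plate end (np.float64(30.86), np.float64(236.9))
strap right (np.float64(-57.32), np.float64(71.2))
ring [ 482.79229032 -201.57385466] stud [ 482.78813452 -201.96926593]
[167.6         -1.55167637 -38.76935033] [155.6         -1.89577968 -38.57463621]
yellow 250.32673267326732 144.5742574257426 101
[155.6         -1.64037295 -38.31954433]
```

Run:
```python
from h import *
crop('w4',200,310,170,290,5,'c8')
```

```text
(no output)
```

View pics/c8.png

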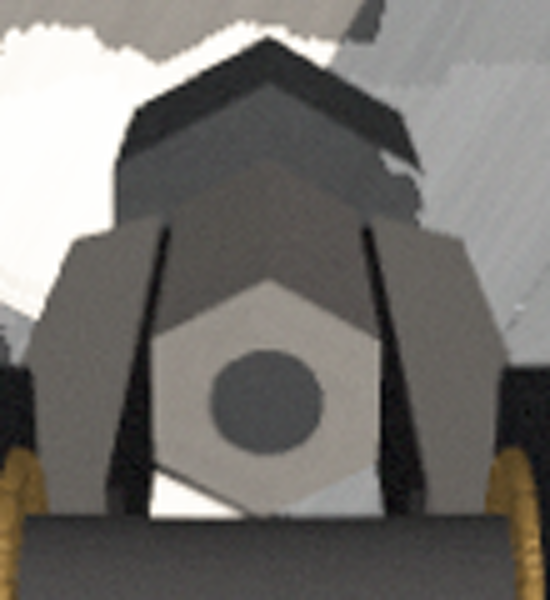

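Run:
```python
from h import *
g=lambda u,v,x:rel('w4',200+u/5-.4,170+v/5-.4,x).round(2)
print('top',g(266,402,-37),'mouth back corner (expect -23.96)',g(268,38,43),'shoulder corner',g(268,83,9), 'hex top corners z -13.86 / 13.86',g(268,280,-37),g(258,516,-37))
```

```text
top [-37.     0.92   0.75] mouth back corner (expect -23.96) [ 43.     1.32 -22.65] shoulder corner [  9.     1.24 -23.29] hex top corners z -13.86 / 13.86 [-37.     1.13 -13.04] [-37.     0.05  14.62]
```

>>> apply_moves(plan=[-0.009,0,0,0.03,-0.003,0,10,0,0,0,0.035,0,0,10,0,0,0,0.025,0,0,10,0,0,0,0,0,0,10,0,0,0,0,0,0,10])

```text
clock: 6.22
eef_pos: [516.1, -223.1, 110.8]
eef_rot: [0.035, 1.569, -0.479]
wrist_force: [-0.0, -0.0, -2.4]
finger_gap: 23.8
```

Run:
```python
from h import *
c,s=snap('wrist','w5');go([516,-221,110],np.radians(60.5))
crop('w5',180,330,60,210,4,'c9')
crop('w5',200,310,170,290,5,'c10')
```

```text
clock 6.28 pos [ 516.1 -223.2  110.9] yaw 60.51 down [ 0.0018 -0.001  -1.    ] j [-0.47  0.42  1.59 -0.    1.13 -1.53] F [ 0.4  0.1 -2.6] gap 23.8
d world [-0.1  2.2 -0.9] tool shift mm [ 0.9  1.8 -1.2] wx total 0.0003
```

View pics/c9.png

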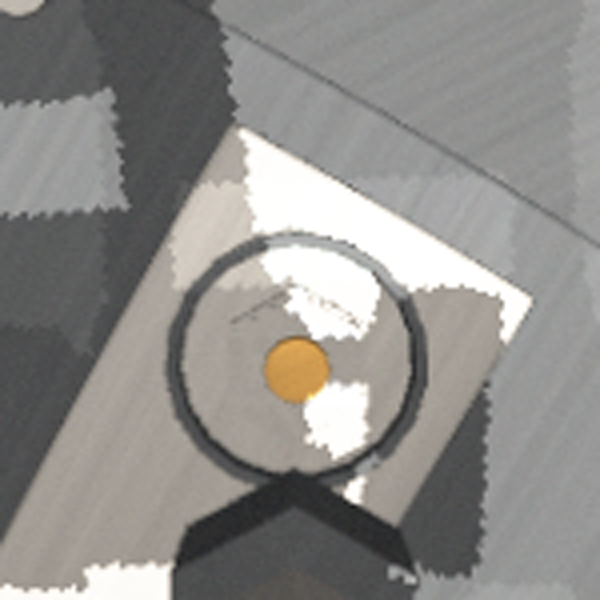

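View pics/c10.png

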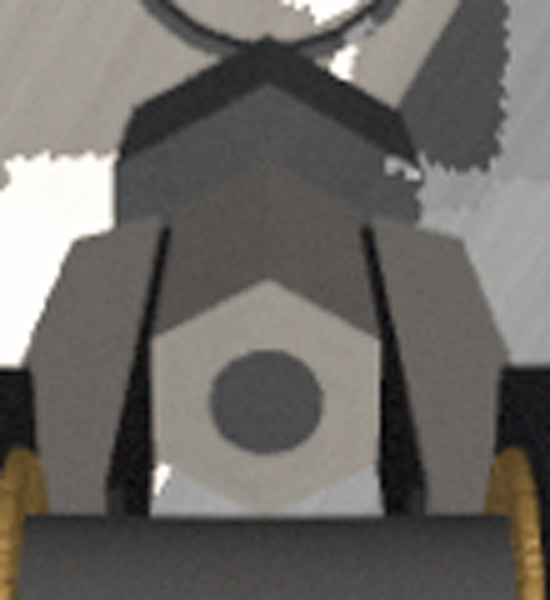

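Run:
```python
from h import *
g=lambda u,v,x:rel('w5',180+u/4-.4,60+v/4-.4,x).round(2)
h=110.6
print('ring',g(297.5,359.5,h-32),'stud',g(296.5,370,h-44))
im=cv2.imread('pics/w5.png');hs=cv2.cvtColor(im,cv2.COLOR_BGR2HSV)
m=((hs[...,0]>10)&(hs[...,0]<35)&(hs[...,1]>90)).astype(np.uint8);m[:, :235]=0;m[:,275:]=0;m[165:]=0;m[:120]=0
ys,xs=np.nonzero(m);print(xs.mean(),ys.mean(),rel('w5',xs.mean(),ys.mean(),h-44))
```

```text
ring [ 78.6    2.07 -40.37] stud [ 66.6    1.81 -39.36]
253.73809523809524 151.85238095238094 [ 66.6          1.81759226 -39.56374787]
```

>>> apply_moves(plan=[0,0,0,0,0.0005,-0.021,10,0,0,0,0,0,-0.0202,10,0,0,0,0.01,0,0,10,0,0,0,0.01,0,0,10,0,0,0,0,0,0,10])

```text
clock: 6.9
eef_pos: [479.9, -202.3, 88.5]
eef_rot: [-3.094, 1.569, 2.675]
wrist_force: [0.5, 0.5, -3.4]
finger_gap: 24.0
```

Run:
```python
from h import *
go([482,-202,65],np.radians(60.5))
c,s=snap('side','s2');crop('s2',210,360,100,220,5,'c11');snap('wrist','w6')
```

```text
clock 6.9 pos [ 479.9 -202.3   88.5] yaw 60.5 down [-1.2e-03  6.0e-04 -1.0e+00] j [-0.47  0.37  1.72 -0.    1.05 -1.53] F [ 0.5  0.5 -3.4] gap 24.0
d world [  2.1   0.3 -23.5] tool shift mm [23.5  1.3  1.7] wx total 0.0
```

View pics/c11.png

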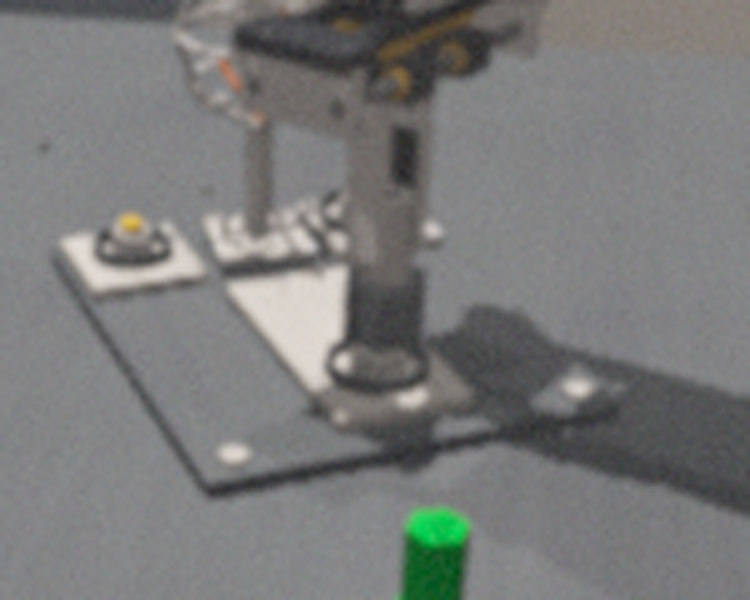

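View pics/w6.png

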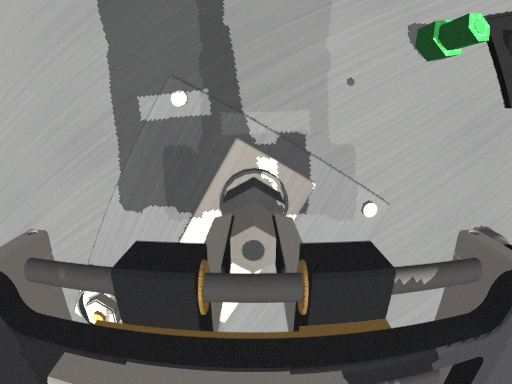

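Run:
```python
from h import *
crop('w6',210,300,150,240,6,'c12')
```

```text
(no output)
```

View pics/c12.png

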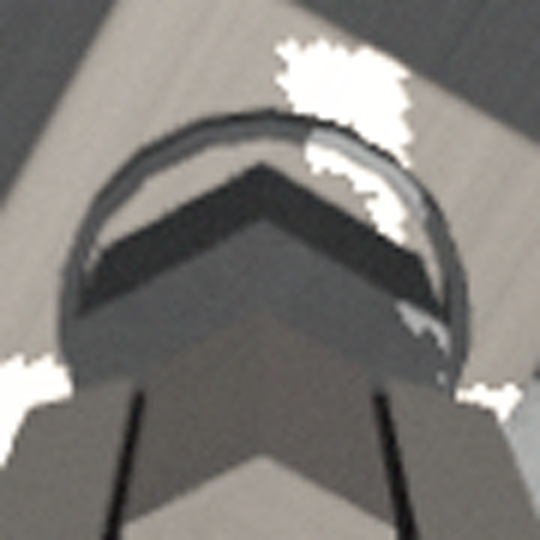

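Run:
```python
from h import *
g=lambda u,v,x:rel('w6',210+u/6-.4,150+v/6-.4,x).round(2)
print('apex',g(263,163,43),'ring inner',g(263,137,56.5),'outer',g(265,108,56.5),'sides',g(60,330,56.5),g(470,330,56.5))
```

```text
apex [ 43.     1.49 -22.98] ring inner [ 56.5    1.54 -23.94] outer [ 56.5   1.8 -27.9] sides [ 56.5  -26.59   3.11] [56.5  30.26  3.14]
```

>>> apply_moves(plan=[0,0,0,0.003,0.0003,0.0003,10,0,0,0,0.003,0,0,10,0,0,0,0.003,0,0,10,0,0,0,0.002,0,0,10,0,0,0,0,0,0,10])

```text
clock: 7.62
eef_pos: [480.3, -202.2, 78.4]
eef_rot: [-2.965, 1.571, 2.804]
wrist_force: [-0.2, 0.2, -3.0]
finger_gap: 23.7
```

>>> apply_moves(plan=[0,0,0,0.002,0,0,10,0,0,0,0.002,0,0,10,0,0,0,0.002,0,0,10,0,0,0,0,0,0,10])

```text
clock: 8.12
eef_pos: [480.6, -202.2, 72.4]
eef_rot: [0.256, 1.57, -0.259]
wrist_force: [4.5, -1.1, -5.4]
finger_gap: 23.8
```

>>> apply_moves(plan=[0,0,0,0.001,0.0002,0.0004,10,0,0,0,0.002,0,0,10,0,0,0,0.002,0,0,10,0,0,0,0,0,0,10])

```text
clock: 8.62
eef_pos: [480.8, -202.2, 67.2]
eef_rot: [2.434, 1.571, 1.92]
wrist_force: [4.3, 0.1, -4.8]
finger_gap: 23.8
```

>>> apply_moves(plan=[0,0,0,0.0015,0.0002,0.0004,10,0,0,0,0.001,0,0,10,0,0,0,0.001,0,0,10,0,0,0,0,0,0,10])

```text
clock: 9.12
eef_pos: [481.1, -202.2, 64.8]
eef_rot: [-2.335, 1.571, -2.85]
wrist_force: [-4.4, 1.9, 9.8]
finger_gap: 24.0
```

>>> apply_moves(plan=[0,0,0,0.0006,0,0,10,0,0,0,0,0,0,10])

```text
clock: 9.38
eef_pos: [481.1, -202.2, 64.7]
eef_rot: [-1.165, 1.571, -1.679]
wrist_force: [-6.1, 3.6, 17.4]
finger_gap: 23.5
```

Run:
```python
from h import *
go([482,-202,65],np.radians(60.5))
c,s=snap('side','s3');crop('s3',210,360,100,220,5,'c13');snap('wrist','w7');crop('w7',190,310,150,270,5,'c14')
g=readout.read_state();print(g['moment'])
```

```text
clock 9.38 pos [ 481.1 -202.2   64.7] yaw 60.51 down [-0.e+00 -2.e-04 -1.e+00] j [-0.47  0.4   1.74 -0.    1.   -1.52] F [-6.1  3.6 17.4] gap 23.5
d world [0.9 0.2 0.3] tool shift mm [-0.3  0.6  0.6] wx total 0.0001
[0.80234714 1.26560276 0.02286729]
```

View pics/c13.png

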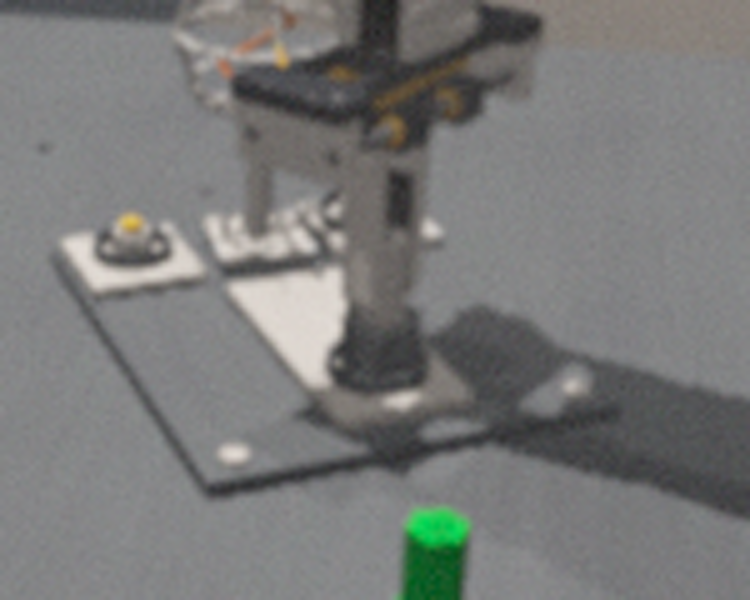

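View pics/c14.png

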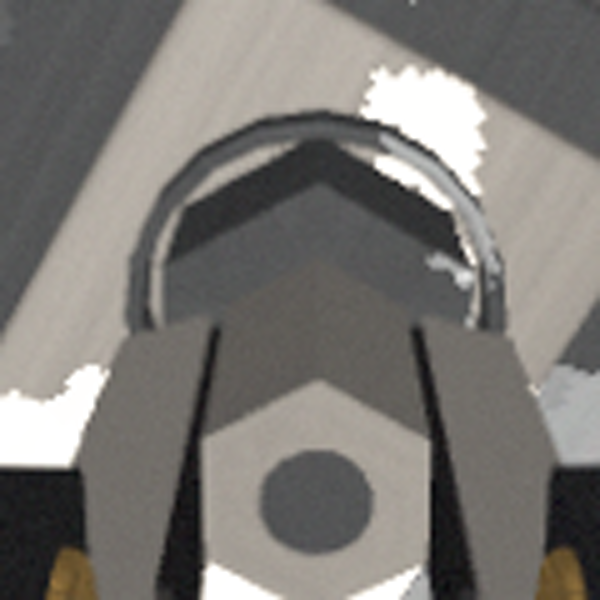

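The wrist view shows the socket inside the ring, centred at about (253,200). Its shank hole is still at (253,250), so it has not slipped in the grip. TCP z is 64.7 mm against 65 expected when seated, with a push of about 17 N down onto the strap.

```bash
python3 -c "
from h import *
print(ticket.sign_off()); s=readout.read_state();print(s['clock'],s['eef_pos'],s['wrist_force'],s['finger_gap'])"
```

```text
the job is handed in; nothing more can be done
None
the job is handed in; nothing more can be done
```

The medium socket fits: it is fully down over the job nut with its mouth on the strap, and the gripper is still holding it. I tried it first because the job nut's ring was the middle size of the three, so no other socket was lifted and none had to go back on the tray.

- **Seating:** the last reading before hand-in had the TCP at 64.7 mm, against 65 mm expected for a fully seated socket. A wrong socket would have stopped at about 75 mm or higher.
- **Hold:** the wrist force was about 17 N pushing down and about 7 N sideways. The finger gap was 23.5 mm on the 24 mm shank, and the wrist picture showed the socket inside the ring with no slip in the grip.
- **Other objects:** I did not touch the sculpture, hammer, brush, jar or the look-alikes. The clock was about 9.5 s at hand-in.
- **Checks that disagreed:** an early wrist picture was taken while the arm was still settling and was about 5 mm off, so I repeated it at rest. The wrist camera also showed a bias of 1 to 1.5 mm, so I aligned the socket to the ring by comparing the two in the same picture.
- **Not checked:** the final state readout after hand-in was refused, so nothing was read after that point.

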